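# Load a test coupon under a spring clip

## Task

Load the steel test coupon into the clamping fixture without picking it up: with one fingertip press the spring clip's long paddle down and hold it there, and with the other fingertip push the coupon along its lane, under the raised clip foot, until it is fully home against the end stop. Keep the paddle down until the coupon is home, then let go so that the clip clamps the coupon. Leave the bottle, the beaker and the marker where they stand.

Things in the scene. Friction and masses are not known exactly. Their poses are not given: they have to be found in the camera images.
- fixture: Fixture fixed to the bench: metal base 184 x 140 x 6 mm with a raised black bed, top 16 mm above the bench, x = -115 to 60 mm. Origin: on the bench, on the lane's centre line; z up. Coupon is pushed along own +x; paddle on the +y side. Guide rails 4 mm above the bed leave a lane 43 mm wide at y = 0. Stop face at x = 50. Clip hinge along x (-78 to 48) at y = 36, up to 38 mm above the bench.
- seat (a point): Point on the bed under the middle of a coupon that is fully home against the stop (the stop rises 14 mm above the bed): x = 20, y = 0, z = 16 mm in the fixture's frame, same axes. The rear edge of a coupon at home is at fixture x = -10 mm.
- coupon: Flat steel plate 60 mm long (own x, the push direction), 40 mm wide, 10 mm thick, about 150 g, lying on the bed between the guide rails; origin in the middle of its underside. At the start its middle is 52 to 68 mm short of the seat, its front edge 14 to 30 mm short of the clip foot.
- clip (a joint): Angle of the spring clip (rad): 0 at rest (foot 5 mm above the bed, it blocks the coupon), 0.36 at its limit, paddle fully down (foot 18 mm above the bed). Above 0.16 the foot clears the coupon; about 0.14 when it rests on the coupon. It springs back when released; pressing the paddle's middle takes about 4 N at first, 6 N at full travel.
- paddle (a point): Middle of the top of the clip's flat paddle, a steel strip along the fixture's x from -112 to 14 mm, 30 mm wide; it can be pressed anywhere and a fingertip can slide along it. At rest its middle is at y = 71, 31 to 32 mm above the bench, sloping up away from the lane by 0.36 rad. Fully pressed it is level, y = 56 to 86, top 18.5 mm above the bench (2.5 above the bed, 7.5 below the coupon's top).
- foot (a point): Underside of the clip's foot, the middle of a lying steel pin 20 mm long (x = 12 to 32 mm in the fixture's frame) and 12 mm in diameter, above the centre line of the lane (y = 0).
- reagent_bottle: Bystander: capped bottle, 56 mm in diameter, 105 mm tall, on the bench beyond the end stop; origin at its underside.
- small_beaker: Bystander: small clear beaker, 57 mm in diameter, 70 mm tall, on the bench beyond the end stop; origin at its underside.
- marker: Bystander: marker pen, 135 mm long, 17 mm thick, lying on the bench on the paddle side of the fixture; origin at its underside.
Things that resemble listed ones, but are neither listed nor needed, are in the scene too. There is more than one size of the coupon; the job needs the largest.

How it is judged:
By the outcome, as a careful person would: the job done as asked, in the order asked, and still so for the second after the job is handed in, with the robot touching nothing.
It also fails if it takes over 32 s, if anything falls off the work surface, if the arm or the gripper's body presses on something with over 40 N, if the wrist force passes 120 N, or if a joint passes its speed limit or range.

## Robot

A 6-joint arm with a two-finger parallel gripper is mounted at the origin on a cart in front of the work surface, level with it; the furniture and walls round the work are solid. World frame = base frame: x ahead of the robot, y to its left, z up, the work surface at z = 0. Lengths are in mm, angles in degrees, forces in N, time in s.
With the tool pointing down it reaches from about 300 to 850 mm from the base axis. Payload 4.2 kg.
Tool frame: the origin (TCP) lies on the front face of the gripper's body, between the roots of the fingers; the fingertips stand 78 mm ahead of it and the grasp point (between the pads) lies 60 mm ahead of it; x points along the fingers, y is the direction in which the jaws open and shut, and the axes are right-handed (so a half turn about x gives the same grasp; the last joint's range is limited). The gripper opens to 91 mm and grips with 3 to 60 N. Pads are 32 mm wide; open, the fingers measure 118 mm over their backs; the gripper's body (76 mm by 178 mm) begins 60 mm behind the grasp point.
Start: joints at [-68.354, 18.312, 89.639, -0, 72.044, -1.146], TCP at [222.752, -530.11, 292.276] pointing down, gripper open.
Joint ranges: [-177.97, 177.97], [-48.28, 115.42], [12.27, 149.76], [-77.06, 257.06], [2.81, 150.46], [-146.56, 146.56]. Speed limits (degrees/s): [147.25, 147.25, 180, 180, 180, 180].

## Interface

Orientations are given as [roll, pitch, yaw] about the fixed x, y, z axes, in that order (R = Rz(yaw) Ry(pitch) Rx(roll)).
In Python, from workcell import status, viewer, env gives the robot as it stands. The module is installed in compiled form; this text tells all that it offers.
- The arm moves only by the tool move_arm, never from a script. Its argument "moves" is a list of rows, each a list of 3 entries, a list of its own where there are three numbers: the shift along the tool's x, y, z in cm, then the turn about the tool's x in rad, then the gripper's target within -1 to 1 (fully open at 1, half-way at 0, shut at -1). A call has 1 to 20 rows; each row is the pose to reach, as a shift and turn from the pose commanded when the call began, along the tool's axes at that moment; what a row does not reach only later rows make up. A row lasts 1/8 s, in which the tool goes at most 62.5 mm and 10.7 degrees, less where a joint would pass 70% of its speed; a pose out of reach is approached as far as the arm can. A call with a gripper value outside its range is refused whole. The fingers move at their own pace and stop on an object; "force" is the grip in N (left out, the last holds). Time passes only in rows, so rows that repeat a pose let the fingers close. It gives the time, the measured TCP pose, the force and the opening at its end, in the units of the state.
- status.state(): the state, without advancing time (a new reading comes with each control period).
- viewer.grab_frame(name): name is "side" or "top" or "wrist"; returns the picture (420x560x3 uint8, red, green, blue); there is no depth.
- viewer.get_calibration(name): a dict with "camera_matrix" (3x3 intrinsics, pixels), "eye" and "rotation" of the camera in the world. Camera axes: x right, y down, z forward; pixel columns grow to the right and rows downward; lengths in mm; the calibration is good to about 2 mm. A picture is of the moment at which its call begins: read the wrist's pose just before it. get_calibration takes no time and is no camera call; for the wrist camera it gives the pose at the moment of the call.
- env.job_done(): hands the job in, once; it reports no verdict.
The state is a dict: "time_s": time; "qpos": joint angles; "qvel": joint speeds; "effort": joint torques, N m; "ee_pos": TCP position; "ee_rot": TCP orientation; "force": force on the tool from outside, world axes, zero at the start; "torque": the same for the moment, N m; "gripper_width": finger opening in mm.
Only numpy, scipy, OpenCV 4.12 (cv2) and the standard library are available. Lean on these libraries where they do the work, as an engineer would, in place of code of your own. Each camera call takes 0.05 s, during which the arm holds its last target.

## Working session

There is one attempt and no reset: what is moved stays moved. The work goes in short steps, Python scripts to look and compute and a tool call to move; the robot and the scene stay as the last step left them, time stands still between calls to the robot, and variables do not carry over. Pictures are saved under pics/ and viewed, and the job is handed in when it is done.

Besides the shell and the picture viewer there is one more tool, called after "Call:" as a command line: name --argument value ..., lists and objects as JSON in quotes. move_arm: Moves the arm, as the interface text tells. Its arguments: {"type":"object","properties":{"moves":{"type":"array","items":{"type":"array"}},"force":{"type":"number"}},"required":["moves"]}

```bash
mkdir -p pics
python3 - <<'E'
from workcell import status, viewer
import cv2
print(status.state())
for n in ["side","top","wrist"]:
    c=viewer.get_calibration(n); print(n,c)
    cv2.imwrite(f"pics/{n}0.png",viewer.grab_frame(n)[:,:,::-1])
E
```

```text
{'time_s': 0.0, 'qpos': array([-6.83553137e+01,  1.83527359e+01,  8.97064296e+01, -2.31670080e-03,
        7.20433633e+01, -1.14586509e+00]), 'qvel': array([ 0.02094921,  0.08043483, -0.04156083,  0.1002507 ,  0.03736709,
       -0.04417895]), 'effort': array([ 5.87524373e-04, -4.12457621e+01, -2.31973493e+01,  7.28612160e-02,
        4.56265337e-02, -1.54155136e-04]), 'ee_pos': array([ 222.59234667, -529.77436114,  291.40901971]), 'ee_rot': array([-89.91519829,  89.89744754, 112.87606926]), 'force': array([0.19270233, 0.21227083, 0.16942608]), 'torque': array([ 0.02983512,  0.01137822, -0.0110937 ]), 'gripper_width': 91.22087859996063}
side {'camera_matrix': array([[466.57178695,   0.        , 271.78682325],
       [  0.        , 466.57178695, 210.37794758],
       [  0.        ,   0.        ,   1.        ]]), 'eye': array([ 45.884169  , 773.74190883, 599.62574053]), 'rotation': array([-1.21413875e+02,  4.30741449e-02, -1.49999892e+02])}
top {'camera_matrix': array([[503.67603307,   0.        , 273.89676099],
       [  0.        , 503.67603307, 207.65381714],
       [  0.        ,   0.        ,   1.        ]]), 'eye': array([ 333.83804874,   10.58319012, 1019.59241836]), 'rotation': array([-1.70018875e+02, -6.75467396e-02, -8.99810503e+01])}
wrist {'camera_matrix': array([[336.54795043,   0.        , 281.38584814],
       [  0.        , 336.54795043, 209.0033056 ],
       [  0.        ,   0.        ,   1.        ]]), 'eye': array([ 292.42551634, -500.87002714,  384.0757788 ]), 'rotation': array([ 1.64532090e+02,  8.09459718e-02, -6.72230149e+01])}
```

View pics/top0.png

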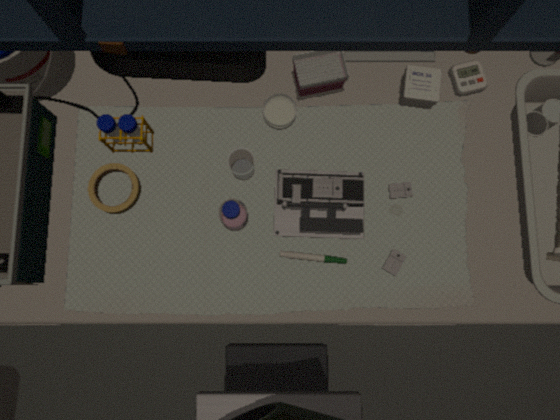

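View pics/side0.png

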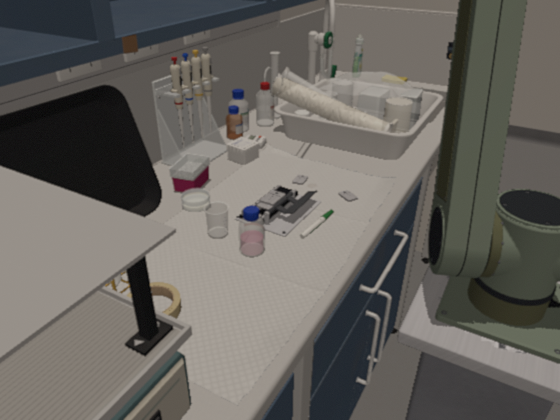

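View pics/wrist0.png

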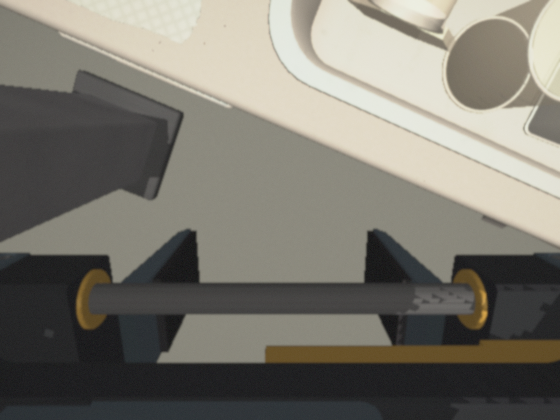

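Run:
```python
import cv2
a=cv2.imread("pics/top0.png")[150:275,210:420]
a=cv2.convertScaleAbs(a,alpha=1.6)
cv2.imwrite("pics/topc.png",cv2.resize(a,None,fx=3.8,fy=3.8,interpolation=cv2.INTER_CUBIC))
a=cv2.imread("pics/side0.png")[165:265,190:370]
cv2.imwrite("pics/sidec.png",cv2.resize(a,None,fx=4.4,fy=4.4,interpolation=cv2.INTER_CUBIC))
```

```text
(no output)
```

View pics/topc.png

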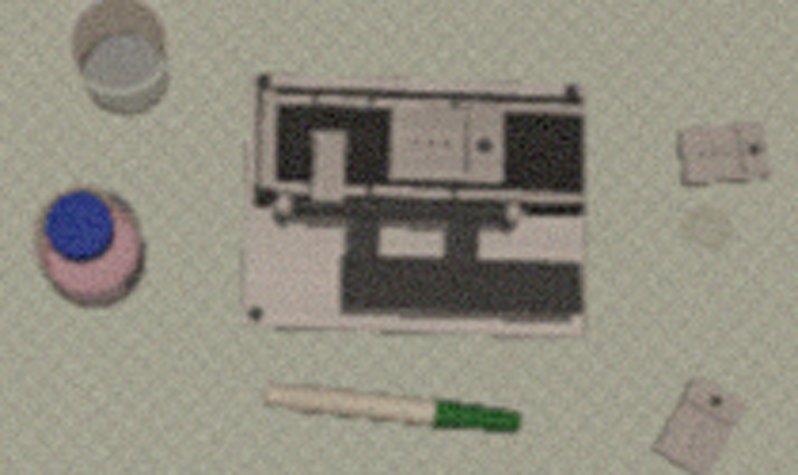

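View pics/sidec.png

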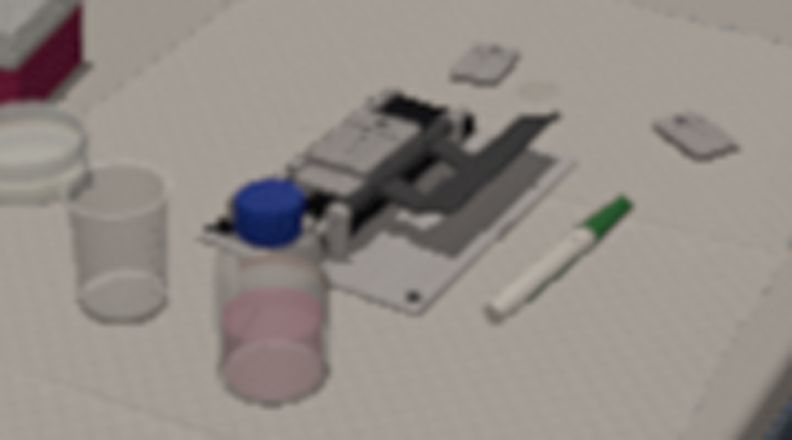

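The coupon lies in the lane at crop (450,143). The two smaller plates on the bench, at crop (720,153) and (700,425), are decoys. The stop is on the left, so fixture +x is about world +y. The paddle is at the bottom, on the robot's side. Next I measure.

```bash
cat > h.py <<'E'
import numpy as np, cv2
from scipy.spatial.transform import Rotation as Rn
from workcell import status, viewer, env
def ray(c,p):
    R=Rn.from_euler('xyz',c['rotation'],degrees=True).as_matrix()
    d=R@np.linalg.inv(c['camera_matrix'])@np.array([p[0],p[1],1.]); return c['eye'],d
def onz(c,p,z):
    e,d=ray(c,p); return e+d*(z-e[2])/d[2]
def proj(c,X):
    R=Rn.from_euler('xyz',c['rotation'],degrees=True).as_matrix()
    q=c['camera_matrix']@(R.T@(np.array(X)-c['eye'])); return q[:2]/q[2]
def crop2px(u,v,x0=210,y0=150,s=3.8): return ((u+.5)/s-.5+x0,(v+.5)/s-.5+y0)
E
python3 - <<'E'
from h import *
c=viewer.get_calibration("top")
for n,z,L in [("base",6,[(245,75),(583,88),(583,335),(246,328)]),("coupon",26,[(390,103),(508,105),(505,183),(388,179)])]:
    P=np.array([onz(c,crop2px(*p),z) for p in L]); print(n,P.round(1).tolist(),P.mean(0).round(1),
      [round(float(np.linalg.norm(P[i]-P[(i+1)%4])),1) for i in range(4)])
for n,z,p in [("bottle",0,(95,255)),("marker a",8,(265,395)),("marker b",8,(521,420)),("hinge ball l",38,(283,210)),("hinge r",38,(514,212))]: print(n,onz(c,crop2px(*p),z).round(1))
R=Rn.from_euler('xyz',status.state()['ee_rot'],degrees=True).as_matrix(); print(R.round(3))
E
```

```text
base [[592.7, 9.0, 6.0], [585.6, -175.0, 6.0], [450.4, -170.9, 6.0], [454.1, 8.5, 6.0]] [520.7 -82.1   6. ] [184.2, 135.2, 179.4, 138.6]
coupon [[572.3, -68.2, 26.0], [571.3, -131.1, 26.0], [528.9, -128.5, 26.0], [531.0, -66.6, 26.0]] [550.9 -98.6  26. ] [62.9, 42.4, 61.9, 41.3]
bottle [494.3  89.9   0. ]
marker a [418.3  -1.6   8. ]
marker b [ 405.2 -136.5    8. ]
hinge ball l [512.1 -10.7  38. ]
hinge r [ 511.2 -131.1   38. ]
[[-0.001  0.387 -0.922]
 [ 0.001 -0.922 -0.387]
 [-1.    -0.001  0.   ]]
```

```bash
cat >> h.py <<'E'
def ee():
    s=status.state(); return np.array(s['ee_pos']),Rn.from_euler('xyz',s['ee_rot'],degrees=True).as_matrix()
def shift(target,p=None,R=None):
    if p is None: p,R=ee()
    return (R.T@(np.array(target)-p)/10).round(2)
E
python3 - <<'E'
from h import *
p,R=ee(); c=viewer.get_calibration("wrist")
Rc=Rn.from_euler('xyz',c['rotation'],degrees=True).as_matrix()
To=R.T@(c['eye']-p); TR=R.T@Rc
for T in [(516,-170,210),(516,-190,230)]:
    turn=-np.deg2rad(67.2-1); R2=R@Rn.from_rotvec([turn,0,0]).as_matrix()
    print(T,shift(T,p,R),turn,R2.round(2).tolist())
    c2=dict(c,eye=np.array(T)+R2@To,rotation=Rn.from_matrix(R2@TR).as_euler('xyz',degrees=True))
    print(c2['eye'])
    for X in [(551,-99,26),(592,9,6),(585,-175,6),(450,-171,6),(454,8,6),(494,90,0)]: print(X,proj(c2,X).round())
E
```

```text
(516, -170, 210) [  8.19 -21.8  -40.98] -1.1554079648202462 [[-0.0, 1.0, -0.02], [0.0, -0.02, -1.0], [-1.0, -0.0, -0.0]]
[517.6015429  -94.58411842 302.65778714]
(551, -99, 26) [324. 121.]
(592, 9, 6) [376. -26.]
(585, -175, 6) [357. 206.]
(450, -171, 6) [209. 205.]
(454, 8, 6) [197. -20.]
(494, 90, 0) [ 244. -148.]
(516, -190, 230) [  6.19 -19.96 -40.21] -1.1554079648202462 [[-0.0, 1.0, -0.02], [0.0, -0.02, -1.0], [-1.0, -0.0, -0.0]]
[ 517.6015429  -114.58411842  322.65778714]
(551, -99, 26) [321.  96.]
(592, 9, 6) [371. -44.]
(585, -175, 6) [353. 181.]
(450, -171, 6) [212. 179.]
(454, 8, 6) [200. -39.]
(494, 90, 0) [ 246. -161.]
```

Call:
move_arm --moves '[[[0, -6, -8], -0.2, 1], [[0, -12, -18], -0.5, 1], [[2, -18, -28], -0.8, 1], [[4, -23, -37], -1.0, 1], [[6.2, -25, -42.3], -1.155, 1], [[6.2, -25, -42.3], -1.155, 1], [[6.2, -25, -42.3], -1.155, 1], [[6.2, -25, -42.3], -1.155, 1], [[6.2, -25, -42.3], -1.155, 1], [[6.2, -25, -42.3], -1.155, 1], [[6.2, -25, -42.3], -1.155, 1]]'

```text
time_s: 1.52
ee_pos: [515.2, -136.8, 230.5]
ee_rot: [7.7, 90.0, -83.4]
force: [-0.1, -1.0, 0.2]
gripper_width: 90.8
```

Run:
```python
from h import *
import pickle
c=viewer.get_calibration("wrist"); s=status.state(); print(s['time_s'],s['ee_pos'],s['ee_rot'],s['force'],s['qpos'].round(1))
a=viewer.grab_frame("wrist")[:,:,::-1]; pickle.dump(c,open("w1.pkl","wb"))
cv2.imwrite("pics/w1.png",a)
cv2.imwrite("pics/w1c.png",cv2.resize(a[0:290,150:420],None,fx=2,fy=2,interpolation=cv2.INTER_CUBIC))
```

```text
1.525 [ 515.201533   -136.8498262   230.51337448] [  7.6915365   89.9768399  -83.43593117] [-0.08215394 -0.97725915  0.15480105] [-16.1  17.3 100.6  -0.   62.1 -15. ]
```

View pics/w1c.png

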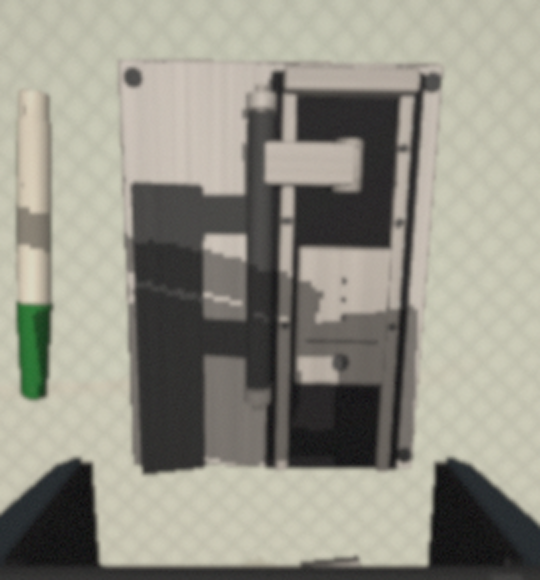

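Run:
```python
from h import *
import pickle
c=pickle.load(open("w1.pkl","rb"))
f=lambda u,v:((u+.5)/2-.5+150,(v+.5)/2-.5)
for n,z,L in [("base",6,[(137,468),(121,60),(442,67),(407,466)]),("coupon",26,[(295,383),(300,246),(392,247),(381,384)])]:
    P=np.array([onz(c,f(*p),z) for p in L]); print(n,P.round(1).tolist(),P.mean(0).round(1),
      [round(float(np.linalg.norm(P[i]-P[(i+1)%4])),1) for i in range(4)],
      "yaw",[round(float(np.degrees(np.arctan2(*(b-a)[1::-1]))),2) for a,b in ((P[0],P[1]),(P[3],P[2]))])
for n,z,p in [("stop face top",30,(295,96)),("stop face top r",30,(410,94)),("hinge f",34,(262,95)),("hinge r",34,(257,398)),("paddle outer f",37,(133,184)),("paddle outer r",37,(143,472)),("paddle inner r",26,(203,467)),("foot",28,(345,140)),("foot r",28,(345,188)),("lane L",20,(297,230)),("lane R",20,(395,230)),("marker",8,(37,290)),("mk end",8,(33,92))]: print(n,onz(c,f(*p),z).round(1))
```

```text
base [[451.8, -173.9, 6.0], [457.9, 10.0, 6.0], [594.8, 4.6, 6.0], [586.5, -175.6, 6.0]] [522.8 -83.7   6. ] [184.1, 136.9, 180.4, 134.7] yaw [88.1, 87.38]
coupon [[530.1, -127.7, 26.0], [532.7, -67.8, 26.0], [572.0, -69.0, 26.0], [568.9, -128.9, 26.0]] [550.9 -98.4  26. ] [59.9, 39.4, 60.0, 38.9] yaw [87.53, 87.04]
stop face top [530.8  -9.7  30. ]
stop face top r [576.6  -9.9  30. ]
hinge f [517.6  -9.8  34. ]
hinge r [ 512.9 -132.3   34. ]
paddle outer f [465.1 -42.1  37. ]
paddle outer r [ 460.8 -164.9   37. ]
paddle inner r [ 486.8 -167.    26. ]
foot [551.2 -26.2  28. ]
foot r [551.4 -44.8  28. ]
lane L [531.7 -61.2  20. ]
lane R [574.2 -62.   20. ]
marker [412.2 -85.4   8. ]
mk end [419.7  -2.    8. ]
```

Run:
```python
from h import *
p,R=ee(); print(p,R.round(3).tolist(), np.degrees(np.arctan2(R[1,1],R[0,1])))
print(shift((513.4,-151,123)))
```

```text
[ 515.23997269 -136.93956849  230.6251793 ] [[0.0, 1.0, -0.02], [-0.0, -0.02, -1.0], [-1.0, 0.0, 0.0]] -1.1469262416340151
[10.76 -0.16  1.41]
```

Call:
move_arm --moves '[[[3, -0.1, 1.0], 0.02, 0.26], [[7, -0.16, 1.4], 0.022, 0.26], [[10.75, -0.16, 1.4], 0.022, 0.26], [[10.75, -0.16, 1.4], 0.022, 0.26], [[10.75, -0.16, 1.4], 0.022, 0.26], [[10.75, -0.16, 1.4], 0.022, 0.26], [[10.75, -0.16, 1.4], 0.022, 0.26], [[10.75, -0.16, 1.4], 0.022, 0.26]]' --force 30

```text
time_s: 2.58
ee_pos: [514.3, -149.8, 123.4]
ee_rot: [70.9, 89.9, -21.4]
force: [0.2, -0.3, -0.9]
gripper_width: 57.1
```

Run:
```python
from h import *
s=status.state(); print(s['time_s'],s['ee_pos'],s['gripper_width'])
p,R=ee(); print(np.degrees(np.arctan2(R[1,1],R[0,1])))
a=viewer.grab_frame("wrist")[:,:,::-1]
b=viewer.grab_frame("side")[:,:,::-1]
cv2.imwrite("pics/w2.png",a); cv2.imwrite("pics/s2.png",cv2.resize(b[150:270,190:370],None,fx=4.4,fy=4.4,interpolation=cv2.INTER_CUBIC))
```

```text
2.575 [ 514.27727577 -149.77178735  123.41073428] 57.1349825994926
-2.2849150624959242
```

View pics/w2.png

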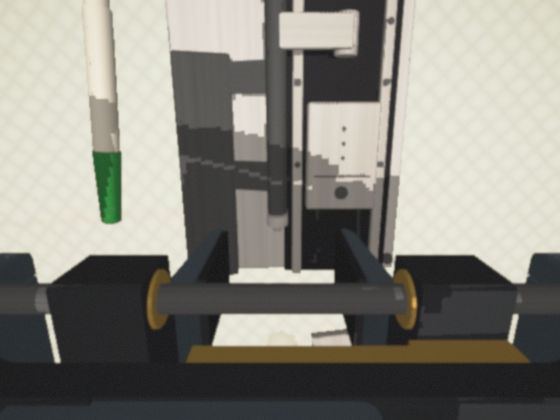

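View pics/s2.png

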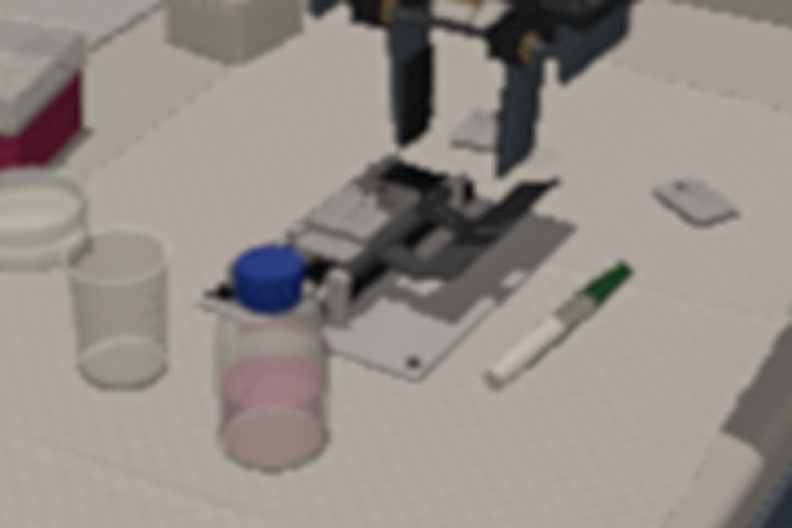

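Call:
move_arm --moves '[[[0.5, 0, 0.2], 0, 0.26], [[1.0, 0, 0.2], 0, 0.26], [[1.5, 0, 0.2], 0, 0.26], [[2.0, 0, 0.2], 0, 0.26], [[2.3, 0, 0.2], 0, 0.26], [[2.3, 0, 0.2], 0, 0.26], [[2.3, 0, 0.2], 0, 0.26]]'

```text
time_s: 3.55
ee_pos: [514.9, -151.8, 100.4]
ee_rot: [84.2, 89.9, -8.2]
force: [1.5, 1.2, 5.3]
gripper_width: 57.1
```

Run:
```python
from h import *
s=status.state(); print(s['time_s'],s['ee_pos'],s['gripper_width'],s['force'],s['torque'])
a=viewer.grab_frame("wrist")[:,:,::-1]
b=viewer.grab_frame("side")[:,:,::-1]
cv2.imwrite("pics/w3.png",a); cv2.imwrite("pics/s3.png",cv2.resize(b[150:270,190:370],None,fx=4.4,fy=4.4,interpolation=cv2.INTER_CUBIC))
```

```text
3.55 [ 514.92774653 -151.79608988  100.39749211] 57.14104968185231 [1.52219282 1.18886313 5.31597237] [ 0.12588493  0.00695738 -0.01882718]
```

View pics/w3.png

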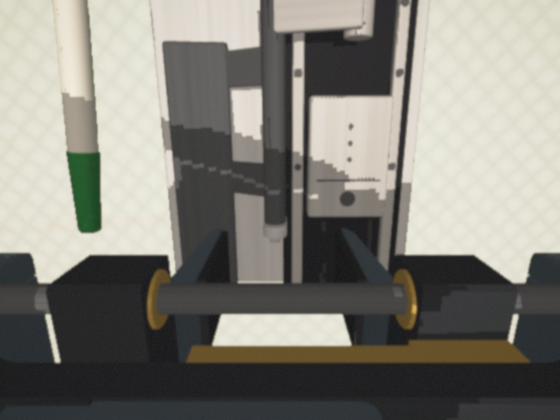

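View pics/s3.png

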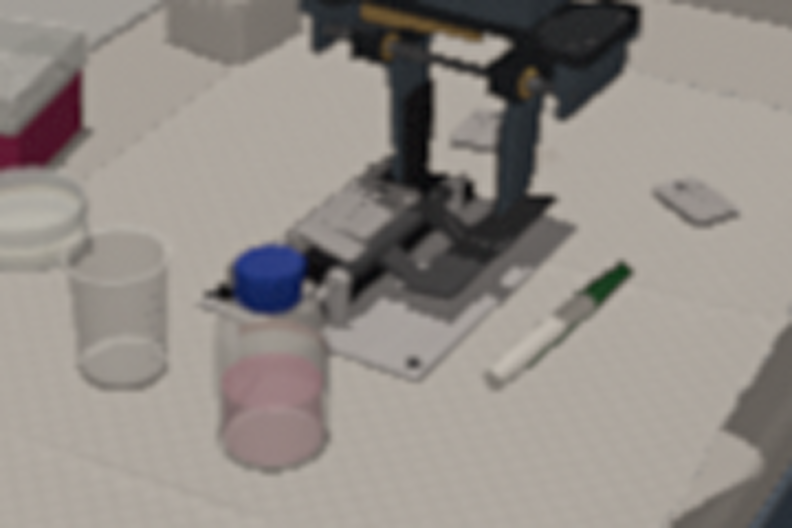

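Call:
move_arm --moves '[[[0.1, 0, 0], 0, 0.26], [[0.17, 0, 0], 0, 0.26], [[0.17, 0, -0.3], 0, 0.26], [[0.17, 0, -0.6], 0, 0.26], [[0.17, 0, -0.9], 0, 0.26], [[0.17, 0, -1.2], 0, 0.26], [[0.17, 0, -1.5], 0, 0.26], [[0.17, 0, -1.8], 0, 0.26], [[0.17, 0, -2.0], 0, 0.26], [[0.17, 0, -2.0], 0, 0.26]]'

```text
time_s: 4.9
ee_pos: [516.2, -133.2, 99.0]
ee_rot: [49.5, 89.7, -42.7]
force: [0.6, -3.7, 6.3]
gripper_width: 57.5
```

Run:
```python
from h import *
s=status.state(); print(s['time_s'],s['ee_pos'],s['gripper_width'],s['force'],s['torque'])
a=viewer.grab_frame("wrist")[:,:,::-1]
b=viewer.grab_frame("side")[:,:,::-1]
cv2.imwrite("pics/w4.png",a); cv2.imwrite("pics/s4.png",cv2.resize(b[150:270,190:370],None,fx=4.4,fy=4.4,interpolation=cv2.INTER_CUBIC))
```

```text
4.9 [ 516.16256727 -133.23450761   99.04909717] 57.53032951441451 [ 0.57189745 -3.72497417  6.34326519] [-0.93224888  0.04789939  0.19376821]
```

View pics/w4.png

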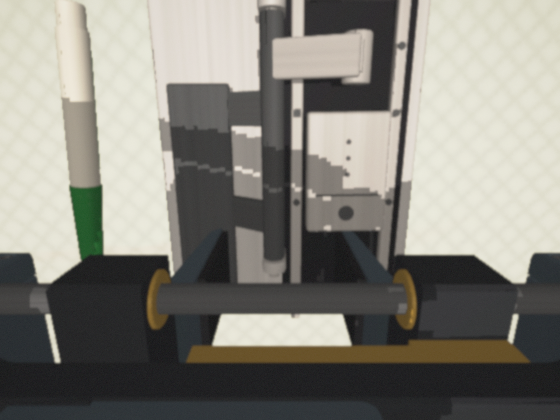

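View pics/s4.png

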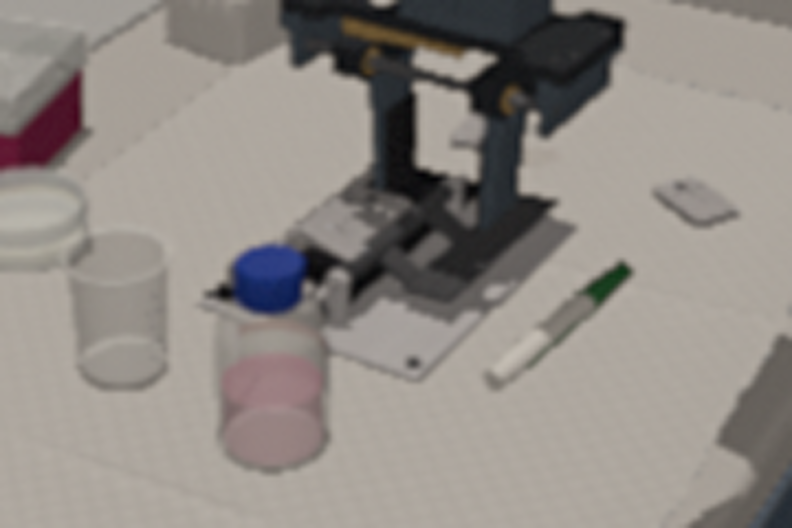

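Run:
```python
from h import *
c=viewer.get_calibration("wrist")
for n,p,z in [("rear L",(306,229),26),("rear R",(385,231),26),("front L",(307,112),26),("front R",(392,112),26)]: print(n,onz(c,p,z).round(1))
p,R=ee();print(p+R@np.array([78,35.5,-16]))
```

```text
rear L [ 530.2 -115.4   26. ]
rear R [ 571.3 -118.2   26. ]
front L [531.8 -57.1  26. ]
front R [572.  -58.6  26. ]
[ 552.57908326 -118.86504975   21.14957041]
```

Call:
move_arm --moves '[[[0.03, 0, -0.4], 0, 0.26], [[0.03, 0, -0.8], 0, 0.26], [[0.03, 0, -1.2], 0, 0.26], [[0.03, 0, -1.6], 0, 0.26], [[0.03, 0, -2.0], 0, 0.26], [[0.03, 0, -2.4], 0, 0.26], [[0.03, 0, -2.8], 0, 0.26], [[0.03, 0, -3.2], 0, 0.26], [[0.03, 0, -3.6], 0, 0.26], [[0.03, 0, -4.0], 0, 0.26], [[0.03, 0, -4.2], 0, 0.26], [[0.03, 0, -4.2], 0, 0.26]]'

```text
time_s: 6.5
ee_pos: [518.1, -91.3, 99.0]
ee_rot: [53.5, 89.7, -38.7]
force: [0.1, -6.2, 7.6]
gripper_width: 57.6
```

Run:
```python
from h import *
s=status.state(); print(s['time_s'],s['ee_pos'],s['gripper_width'],s['force'],s['torque'])
a=viewer.grab_frame("wrist")[:,:,::-1]
b=viewer.grab_frame("side")[:,:,::-1]
cv2.imwrite("pics/w5.png",a); cv2.imwrite("pics/s5.png",cv2.resize(b[150:270,190:370],None,fx=4.4,fy=4.4,interpolation=cv2.INTER_CUBIC))
```

```text
6.5 [518.10721024 -91.34376825  98.97465726] 57.63821372085911 [ 0.05172295 -6.23853153  7.62681105] [-1.12152036 -0.02594727  0.06311716]
```

View pics/w5.png

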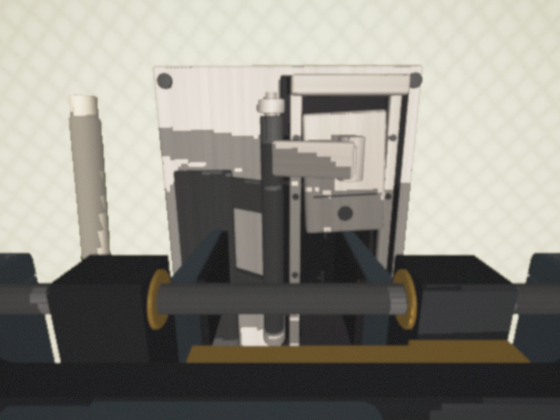

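View pics/s5.png

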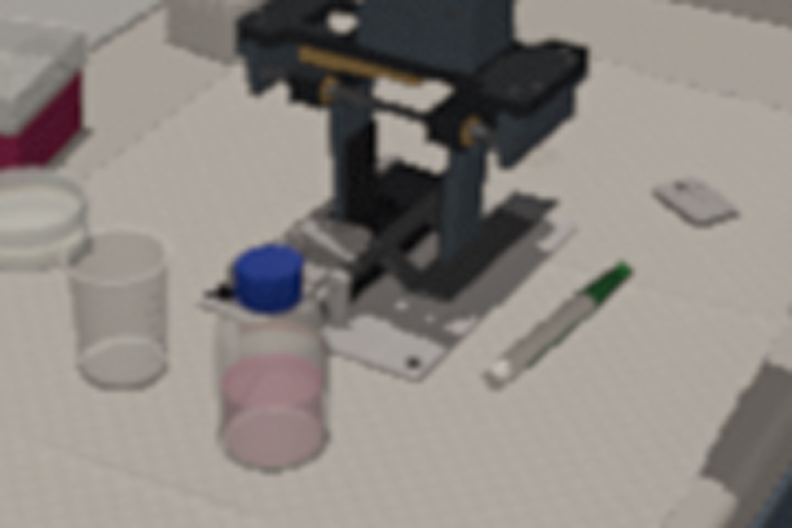

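Call:
move_arm --moves '[[[0.02, 0, -0.2], 0, 0.26], [[0.02, 0, -0.4], 0, 0.26], [[0.02, 0, -0.6], 0, 0.26], [[0.02, 0, -0.7], 0, 0.26], [[0.02, 0, -0.8], 0, 0.26], [[0.02, 0, -0.8], 0, 0.26]]'

```text
time_s: 7.35
ee_pos: [518.4, -84.3, 99.0]
ee_rot: [43.5, 89.6, -48.7]
force: [0.2, -11.3, 8.2]
gripper_width: 57.7
```

Run:
```python
from h import *
s=status.state(); print(s['time_s'],s['ee_pos'],s['gripper_width'],s['force'],s['torque'])
a=viewer.grab_frame("wrist")[:,:,::-1]
cv2.imwrite("pics/w6.png",cv2.resize(a[50:290,230:430],None,fx=2.5,fy=2.5,interpolation=cv2.INTER_CUBIC))
```

```text
7.35 [518.39460157 -84.31530838  98.95494946] 57.7338994983146 [  0.21323848 -11.31850098   8.23621462] [-1.89888925  0.11555426 -0.06698765]
```

View pics/w6.png

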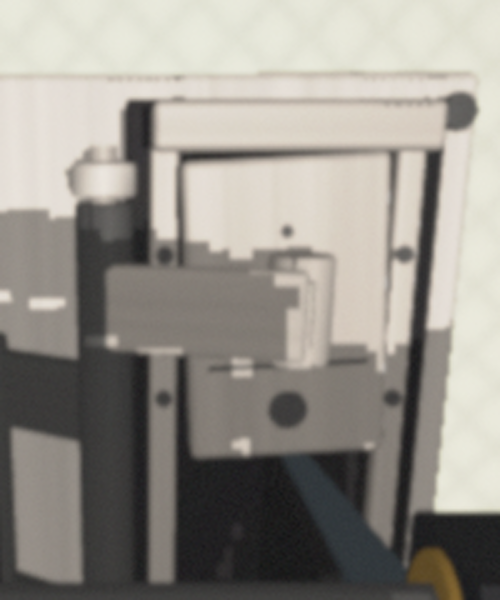

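Call:
move_arm --moves '[[[0.02, 0, -0.1], 0, 0.26], [[0.02, 0, -0.2], 0, 0.26], [[0.02, 0, -0.3], 0, 0.26], [[0.02, 0, -0.3], 0, 0.26]]'

```text
time_s: 7.9
ee_pos: [518.4, -83.4, 99.0]
ee_rot: [30.1, 89.4, -62.0]
force: [-1.5, -19.6, 9.2]
gripper_width: 57.5
```

Run:
```python
from h import *
s=status.state(); print(s['time_s'],s['ee_pos'],s['gripper_width'],s['force'],s['torque'])
a=viewer.grab_frame("wrist")[:,:,::-1]
cv2.imwrite("pics/w7.png",cv2.resize(a[50:290,230:430],None,fx=2.5,fy=2.5,interpolation=cv2.INTER_CUBIC))
```

```text
7.9 [518.4396812  -83.42603668  98.99976253] 57.491831651900796 [ -1.51969093 -19.55394492   9.21497074] [-3.71749433  0.45602068 -0.32061513]
```

View pics/w7.png

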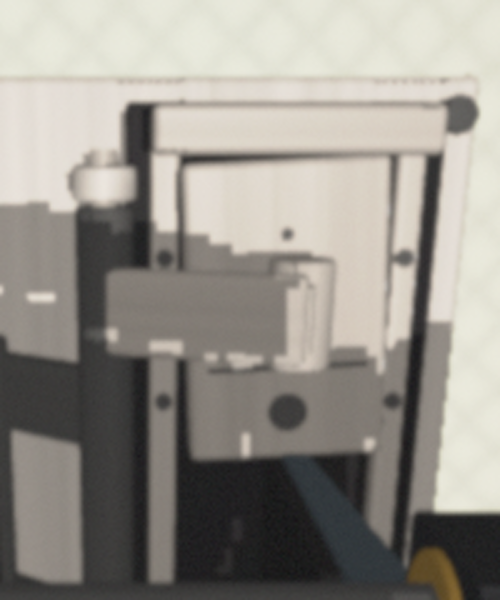

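Run:
```python
from h import *
c=viewer.get_calibration("wrist")
f=lambda u,v:((u+.5)/2.5-.5+230,(v+.5)/2.5-.5+50)
o=np.array([552.6,-59.8]); a=np.deg2rad(87.6); ex=np.array([np.cos(a),np.sin(a)]); ey=np.array([-ex[1],ex[0]])
for n,p,z in [("front L",(184,166),26),("front R",(391,155),26),("rear L",(192,460),26),("rear R",(375,450),26),("stop L",(156,153),30),("stop R",(442,153),30),("railL in f",(180,160),20),("railL in r",(178,560),20),("railR in f",(396,158),20),("railR in r",(368,520),20)]:
    X=onz(c,f(*p),z); d=X[:2]-o; print(n,X.round(1),"fix",(d@ex).round(1),(d@ey).round(1))
p,R=ee()
for t in [(78,28.7,-16),(78,42,-16)]:
    X=p+R@np.array(t);d=X[:2]-o; print("finger",X.round(1),"fix",(d@ex).round(1),(d@ey).round(1))
```

```text
front L [532.2  -9.4  26. ] fix 49.5 22.5
front R [571.2  -8.9  26. ] fix 51.7 -16.5
rear L [532.7 -68.5  26. ] fix -9.6 19.5
rear R [570.8 -67.8  26. ] fix -7.2 -18.5
stop L [526.8  -6.9  30. ] fix 51.8 28.0
stop R [579.4  -8.8  30. ] fix 52.0 -24.6
railL in f [531.8  -8.3  20. ] fix 50.5 22.9
railL in r [529.6 -94.4  20. ] fix -35.5 21.5
railR in f [574.1  -9.5  20. ] fix 51.1 -19.4
railR in r [571.8 -86.4  20. ] fix -25.7 -20.3
finger [548.  -69.2  21. ] fix -9.6 4.2
finger [561.3 -69.7  21. ] fix -9.5 -9.1
```

The coupon touches the stop at its right front corner only. It is skewed about 3°, with a gap of about 2 mm on the left. I'll move the pushing finger left, which drags the rear left and lengthens the lever, and push again with the paddle still held down.

Call:
move_arm --moves '[[[0.02, 0, 0.1], 0, 0.26], [[0.02, -0.3, 0.1], 0, 0.26], [[0.02, -0.6, 0.1], 0, 0.26], [[0.02, -0.9, 0.1], 0, 0.26], [[0.02, -0.9, 0], 0, 0.26], [[0.02, -0.9, -0.1], 0, 0.26], [[0.02, -0.9, -0.1], 0, 0.26]]'

```text
time_s: 8.82
ee_pos: [514.1, -82.5, 99.7]
ee_rot: [60.5, 88.9, -31.6]
force: [6.2, -19.5, 5.6]
gripper_width: 57.9
```

Run:
```python
from h import *
s=status.state(); print(s['time_s'],s['ee_pos'],s['gripper_width'],s['force'],s['torque'])
a=viewer.grab_frame("wrist")[:,:,::-1]
cv2.imwrite("pics/w8.png",cv2.resize(a[50:290,230:430],None,fx=2.5,fy=2.5,interpolation=cv2.INTER_CUBIC))
```

```text
8.825 [514.1372639  -82.49012862  99.71511683] 57.9052692499686 [  6.21305651 -19.4967221    5.62723851] [-3.81294258 -1.14626295 -0.53832589]
```

View pics/w8.png

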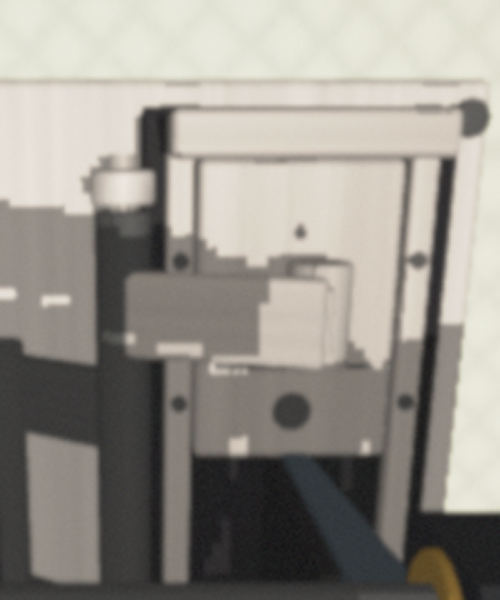

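Run:
```python
from h import *
c=viewer.get_calibration("wrist")
f=lambda u,v:((u+.5)/2.5-.5+230,(v+.5)/2.5-.5+50)
o=np.array([552.6,-59.8]); a=np.deg2rad(87.6); ex=np.array([np.cos(a),np.sin(a)]); ey=np.array([-ex[1],ex[0]])
for n,p,z in [("front L",(200,159),26),("front R",(405,159),26),("rear L",(193,456),26),("rear R",(384,456),26),("stop L",(172,157),30),("stop R",(456,157),30)]:
    X=onz(c,f(*p),z); d=X[:2]-o; print(n,"fix",(d@ex).round(1),(d@ey).round(1))
p,R=ee(); print(p, np.degrees(np.arctan2(R[1,1],R[0,1])), R[:,0].round(4))
```

```text
front L fix 51.4 22.8
front R fix 51.6 -16.3
rear L fix -8.3 22.6
rear R fix -8.4 -17.5
stop L fix 51.8 28.4
stop R fix 52.0 -24.4
[514.1374766  -82.49342843  99.73373787] -2.159927367650797 [ 0.0165 -0.0101 -0.9998]
```

Call:
move_arm --moves '[[[0, 0, 0.2], 0, 0.26], [[0, 0, 0.4], 0, 0.26], [[0, 0, 0.6], 0, 0.26], [[0, 0, 0.6], 0, 0.26]]'

```text
time_s: 9.38
ee_pos: [512.5, -84.2, 99.3]
ee_rot: [83.9, 89.3, -8.4]
force: [6.5, -0.5, 8.1]
gripper_width: 57.0
```

Run:
```python
from h import *
s=status.state(); print(s['time_s'],s['ee_pos'],s['gripper_width'],s['force'],s['torque'])
a=viewer.grab_frame("wrist")[:,:,::-1]
cv2.imwrite("pics/w9.png",cv2.resize(a[50:290,230:430],None,fx=2.5,fy=2.5,interpolation=cv2.INTER_CUBIC))
```

```text
9.375 [512.47593069 -84.22243635  99.3166403 ] 57.016758513319594 [ 6.49968039 -0.52734685  8.07870192] [ 0.01760697 -1.0554535  -0.02107507]
```

View pics/w9.png

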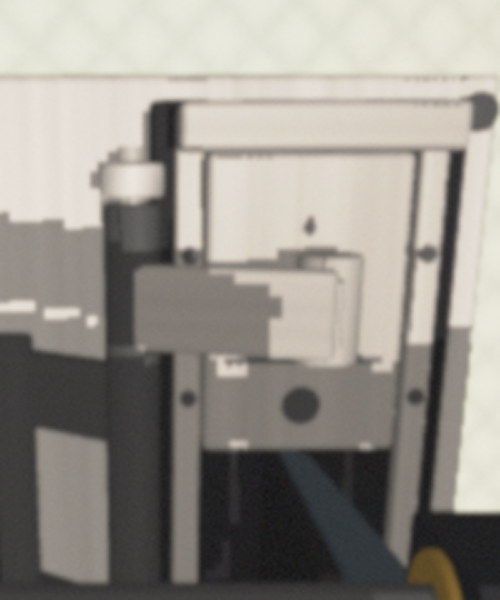

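Call:
move_arm --moves '[[[0, 0, 0.2], 0, 0.26], [[0, 0.15, 0.3], 0, 0.26], [[0, 0.3, 0.3], 0, 0.26], [[0, 0.3, 0.3], 0, 0.26]]'

```text
time_s: 9.93
ee_pos: [511.9, -86.1, 97.9]
ee_rot: [106.3, 89.8, 14.0]
force: [1.5, 3.2, 5.9]
gripper_width: 57.3
```

Run:
```python
from h import *
s=status.state(); print(s['time_s'],s['ee_pos'],s['gripper_width'],s['force'],s['torque'])
a=viewer.grab_frame("wrist")[:,:,::-1]
cv2.imwrite("pics/w10.png",cv2.resize(a[50:290,230:430],None,fx=2.5,fy=2.5,interpolation=cv2.INTER_CUBIC))
```

```text
9.925 [511.86548428 -86.05748821  97.86937867] 57.271349993008556 [1.5395359  3.1711121  5.87648273] [ 0.57195684 -0.21242857 -0.09973619]
```

View pics/w10.png

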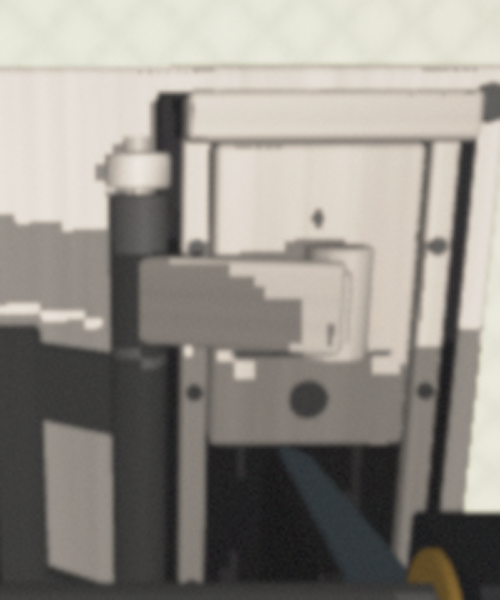

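Run:
```python
from h import *
a=viewer.grab_frame("wrist"); c=viewer.get_calibration("wrist"); print(c['eye'])
cv2.imwrite("pics/w11.png",cv2.resize(a[80:125,305:405,::-1],None,fx=8,fy=8,interpolation=cv2.INTER_CUBIC))
g=a.mean(2)
for u in (320,345,365,385,395):
    print(u,g[100:115,u-4:u+5].mean(1).round().astype(int))
o=np.array([552.6,-59.8]); e=np.deg2rad(87.6); ex=np.array([np.cos(e),np.sin(e)])
for v,z in [(104,30),(105,30),(106,30),(107,26),(108,26),(109,26),(227,26)]:
    print(v,z,((onz(c,(350,v),z)[:2]-o)@ex).round(2))
```

```text
[514.90458632 -10.94791607 190.53357169]
320 [214 216 215 208 191 165 142 143 165 187 200 205 206 206 206]
345 [212 213 212 203 184 158 140 151 176 197 210 214 215 216 216]
365 [210 211 209 199 179 153 138 156 185 204 213 215 216 216 216]
385 [208 208 206 195 174 149 136 152 178 195 204 206 207 206 207]
395 [207 207 203 193 173 146 132 147 174 191 198 199 199 198 196]
104 30 52.54
105 30 52.1
106 30 51.66
107 26 51.33
108 26 50.88
109 26 50.43
227 26 -7.86
```

View pics/w11.png

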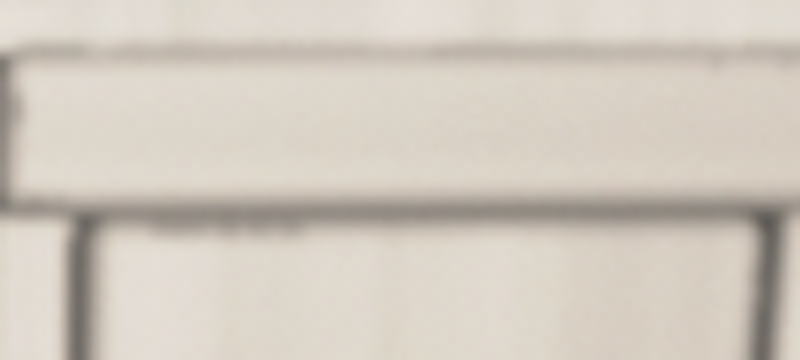

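Run:
```python
import cv2,numpy as np
for n,us,v0 in [("w8",(225,260,300,340,380),157),("w9",(230,265,310,350,390),151),("w10",(235,270,320,360,400),141)]:
    g=cv2.imread(f"pics/{n}.png").mean(2)
    g=cv2.resize(g,None,fx=.4,fy=.4,interpolation=cv2.INTER_AREA); v=int(v0*.4)
    for u in us:
        u=int(u*.4); print(n,u,g[v-7:v+9,u-3:u+4].mean(1).round().astype(int))
```

```text
w8 90 [212 212 213 214 213 204 187 167 161 176 197 213 219 221 221 220]
w8 104 [210 211 212 213 211 202 184 162 150 156 178 202 212 214 215 214]
w8 120 [209 210 210 211 210 200 181 156 145 162 187 205 212 214 214 214]
w8 136 [207 208 209 210 208 197 179 159 156 173 192 205 211 212 213 212]
w8 152 [206 206 207 207 205 195 177 158 156 171 189 201 205 207 207 207]
w9 92 [213 214 215 214 207 189 164 144 146 164 189 211 219 221 221 220]
w9 106 [211 212 213 212 205 185 161 143 149 171 191 207 213 213 214 214]
w9 124 [210 211 212 210 201 180 157 142 155 182 202 211 213 214 214 213]
w9 140 [208 209 209 207 197 177 153 142 157 183 201 210 212 212 211 211]
w9 156 [206 207 207 205 195 174 152 143 158 182 197 204 206 206 206 206]
w10 94 [213 214 215 214 208 189 164 144 148 169 193 212 219 221 221 221]
w10 108 [211 213 214 212 205 185 161 141 143 162 185 205 212 214 214 214]
w10 128 [210 211 212 210 201 180 156 140 153 181 200 210 213 214 214 214]
w10 144 [208 209 210 207 197 176 152 139 155 182 200 208 211 211 211 211]
w10 160 [206 207 207 204 194 173 149 137 153 179 196 204 206 206 206 206]
```

The dark line at the stop is even from left to right. It is the same as when the coupon was pressed with 19 N, so the coupon is flush and didn't creep when I backed off. Now I let go of the paddle.

Call:
move_arm --moves '[[[-0.3, 0, 0], 0, 0.26], [[-0.6, 0, 0], 0, 0.26], [[-1.0, 0, 0], 0, 0.26], [[-1.5, 0, 0], 0, 0.26], [[-2.5, 0, 0], 0, 0.26], [[-4.5, 0, 0], 0, 0.26], [[-7.5, 0, 0], 0, 0.26], [[-10, 0, 1], 0, 0.26], [[-12, 0, 3], 0, 0.26], [[-12, 0, 4], 0, 0.26], [[-12, 0, 4], 0, 0.26], [[-12, 0, 4], 0, 0.26]]'

```text
time_s: 11.52
ee_pos: [508.4, -126.1, 216.1]
ee_rot: [-106.9, 89.9, 160.8]
force: [-0.3, -0.3, 0.3]
gripper_width: 57.4
```

Run:
```python
from h import *
s=status.state(); print(s['time_s'],s['ee_pos'],s['gripper_width'],s['force'],s['torque'])
c=viewer.get_calibration("wrist"); import pickle; pickle.dump(c,open("w12.pkl","wb"))
a=viewer.grab_frame("wrist")[:,:,::-1]
b=viewer.grab_frame("side")[:,:,::-1]
cv2.imwrite("pics/w12.png",cv2.resize(a[0:290,150:420],None,fx=2,fy=2,interpolation=cv2.INTER_CUBIC)); cv2.imwrite("pics/s12.png",cv2.resize(b[150:270,190:370],None,fx=4.4,fy=4.4,interpolation=cv2.INTER_CUBIC))
```

```text
11.525 [ 508.3629217  -126.07492333  216.07689729] 57.3718412982686 [-0.31596143 -0.25423954  0.26743017] [-0.01612699 -0.1098537  -0.02887367]
```

View pics/w12.png

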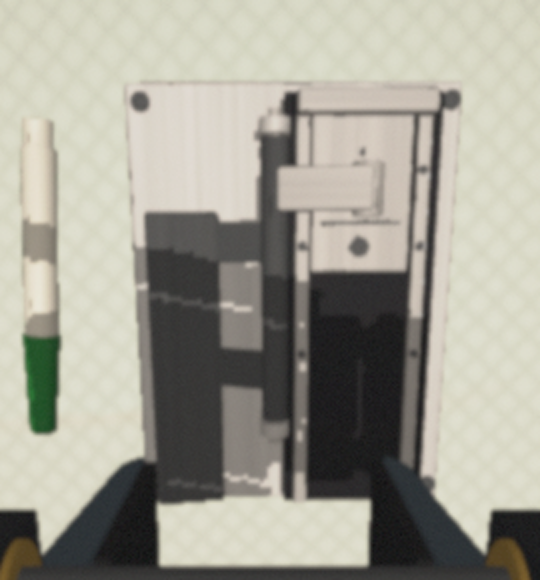

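View pics/s12.png

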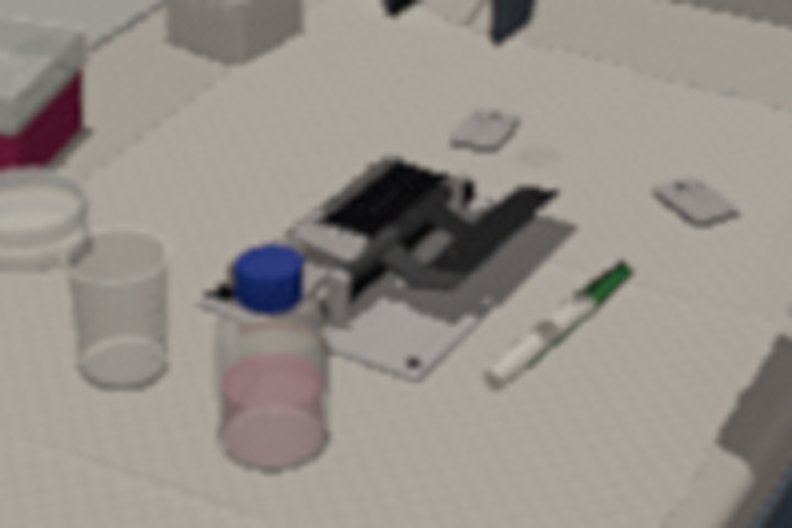

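Run:
```python
from h import *
import pickle
c=pickle.load(open("w12.pkl","rb"))
f=lambda u,v:((u+.5)/2-.5+150,(v+.5)/2-.5)
o=np.array([552.6,-59.8]); e=np.deg2rad(87.6); ex=np.array([np.cos(e),np.sin(e)])
for n,p,z in [("stop L",(312,113),30),("stop R",(412,113),30),("front L",(312,115),26),("front R",(412,115),26),("rear L",(312,271),26),("rear R",(405,271),26)]:
    print(n,((onz(c,f(*p),z)[:2]-o)@ex).round(1))
s=status.state(); print(s['force'],s['time_s'])
```

```text
stop L 51.1
stop R 51.1
front L 51.0
front R 51.1
rear L -8.1
rear R -8.0
[0.25277051 0.33364069 0.56504981] 11.625
```

```bash
python3 -c "
from workcell import env; print(env.job_done())"
```

```text
the job is handed in; nothing more can be done
None
```

The coupon is home against the end stop and clamped by the clip, and I handed the job in at about 11.6 s. One fingertip held the paddle down while the other pushed the coupon under the raised foot.

- **Correction on the way:** the coupon first met the stop skewed by about 3°, touching at one corner only. With the paddle still down, I moved the pushing finger sideways and pushed again, and the coupon squared up. I then backed off and released the paddle.
- **Last checks:**
  - The coupon's front edge measures level with the stop face on both sides, within 0.1 mm.
  - The rear edge is square, and rear edge to stop measures 59.1 mm against the expected 60, which is within the camera calibration.
  - The foot lies on the coupon.
  - The gripper is well clear, with about 0 N on the wrist.
  - The bottle, beaker and marker look unmoved in the side view. I judged that by eye and did not measure it.
- **Not fully settled:** a thin dark line remained between coupon and stop in the close view. It was the same under a 19 N push and after backing off, so I took it as edge shading, not a gap.

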